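Unstack the mooncake box and put everything back in its place

TASK

Things have been piled in two stacks on the wooden mooncake box. First, before moving anything else, gently put the ceramic lid back on the open tea caddy (set it down, do not drop it); then stand the blue lantern in the middle of its round blue base and set the red and the green tin each flat on the mat of its own colour, centred and lined up lengthwise with the mat. Keep everything upright as you carry it, and leave the pink lantern where it stands.

Things in the scene. Friction and masses are not known exactly. Their poses are not given: they have to be found in the camera images.
- lid_knob (a point): Grip point on the blue round knob of the white ceramic caddy lid, on its axis (z up). Knob 20 mm across, 34 mm high, its top 12 mm above this point. Round flange 64 mm across, 6 mm thick, its top 22 mm below this point. Under it a plug 36 mm across, 8 mm deep, its underside 36 mm below this point. 0.09 kg. Starts upright, centred on one of the two tins.
- blue_lantern_center (a point): Centre, half-way up, of the small pastel blue plastic lantern: round, 76 mm high (underside 38 mm below this point), 52 mm across at the middle (straight-sided from 20 mm below to 18 mm above this point), foot 40 mm across. z points up. About 0.07 kg. It starts standing on the other tin.
- red_tin_center (a point): Centre, half-way up, of the red oblong tin: 92 mm along its x, 52 mm along its y, 42 mm high (underside 21 mm below, top 21 mm above this point), rigid and closed. About 0.18 kg. It starts on the lid of the mooncake box, with the caddy lid or the blue lantern on top of it.
- green_tin_center (a point): Centre of the green oblong tin, same make and size as the red one (92 x 52 x 42 mm, long along its x, point half-way up). It starts on the mooncake box, about 130 mm beside the red tin along the box, with the caddy lid or the blue lantern on top.
- caddy_mouth (a point): Centre of the open mouth of the white ceramic tea caddy with a blue band, level with the rim, 84 mm above the surface. The mouth is 50 mm across inside, the rim 58 mm outside, the body at most 75 mm across. It does not move. With the lid seated the flange rests on the rim, and the lid's knob point is 28 mm above this point.
- lantern_base: Round pastel blue base for the blue lantern, 84 mm across and 12 mm high, with a paler flat top 80 mm across; origin at the centre of its underside. Fixed.
- red_mat: Red oblong mat with a thin cream line, 116 mm along its x, 76 mm along its y, 3 mm thick; origin at the centre of its underside. Fixed. Place of the red tin.
- green_mat: Green oblong mat with a thin cream line, 116 mm along its x, 76 mm along its y, 3 mm thick; origin at the centre of its underside. Fixed. Place of the green tin.
- mooncake_box: Closed wooden mooncake box with a brass-coloured latch, on which the two stacks stand: 140 mm along its x, 260 mm along its y, 60 mm high; origin at the centre of its underside. Fixed. The four places lie round it on the surface.
- pink_lantern_center (a point): Centre, half-way up, of the larger pastel pink lantern (a bystander): 95 mm high, 65 mm across, light and loose. Leave it alone.
Things that resemble listed ones, but are neither listed nor needed, are in the scene too. What is shaped like the part that bears blue_lantern_center but purple is not meant.

How it is judged (in metres and radians):
On the way:
1. the lid sits on the caddy, while the lantern and both tins are still where they were (within 30 mm) (horizontal distance between lid_knob and caddy_mouth below 0.01 m and z of lid_knob in the frame of caddy_mouth between 0.022 and 0.032 m and angle between lid_knob's own z axis and vertical below 0.12 rad and distance of each of blue_lantern_center, red_tin_center, green_tin_center from where it was at the start of the episode below 0.03 m and not (contact force between the fingers and caddy_lid above 0.05 N)), for 0.2 s.
At the end, for the whole second after the job is handed in: The lid lies flat on the caddy, plug in the mouth, within 10 mm of centre; the blue lantern stands upright on its base within 15 mm of its centre; each tin lies flat on the mat of its colour, within 15 mm of its centre and 15 degrees of its length; all released and at rest (horizontal distance between lid_knob and caddy_mouth below 0.01 m and z of lid_knob in the frame of caddy_mouth between 0.022 and 0.032 m and angle between lid_knob's own z axis and vertical below 0.12 rad and horizontal distance between blue_lantern_center and lantern_base below 0.015 m and z of blue_lantern_center in the frame of lantern_base between 0.045 and 0.055 m and angle between each of blue_lantern_center, red_tin_center, green_tin_center's own z axis and vertical below 0.1 rad and horizontal distance between red_tin_center and red_mat below 0.015 m and z of red_tin_center in the frame of red_mat below 0.029 m and angle between the x axis of red_tin_center and the x axis of red_mat, either way round below 0.26 rad and horizontal distance between green_tin_center and green_mat below 0.015 m and z of green_tin_center in the frame of green_mat below 0.029 m and angle between the x axis of green_tin_center and the x axis of green_mat, either way round below 0.26 rad and linear speed of each of caddy_lid, blue_lantern, red_tin, green_tin below 0.02 m/s and not (contact force between the fingers and caddy_lid above 0.05 N) and not (contact force between the fingers and blue_lantern above 0.05 N) and not (contact force between the fingers and red_tin above 0.05 N) and not (contact force between the fingers and green_tin above 0.05 N)); the robot touches nothing.
It fails at once if the lid, the blue lantern or a tin is tipped by more than 40 degrees (angle between any of lid_knob, blue_lantern_center, red_tin_center, green_tin_center's own z axis and vertical above 0.7 rad).
It fails at once if the pink lantern is moved by more than 30 mm (distance of pink_lantern_center from where it was at the start of the episode above 0.03 m).
It fails at once if the lid is dropped or slammed onto the caddy (faster than 0.7 m/s close above it) (horizontal distance between lid_knob and caddy_mouth below 0.03 m and z of lid_knob in the frame of caddy_mouth below 0.08 m and linear speed of caddy_lid above 0.7 m/s).
It also fails if it takes over 131 s, if anything falls off the work surface, if the arm or the gripper's body presses on something with over 40 N, if the wrist force passes 120 N, or if a joint passes its speed limit or range.

ROBOT

A 6-joint arm with a two-finger parallel gripper is mounted at the origin on the work surface. World frame = base frame: x ahead of the robot, y to its left, z up, the work surface at z = 0. Lengths are in mm, angles in degrees, forces in N, time in s.
With the tool pointing down it reaches from about 300 to 850 mm from the base axis. Payload 4.2 kg.
Tool frame: the origin (TCP) lies at the very end of the fingers, on their centre line; the grasp point (between the pads) lies env.pinch_z behind it (env.pinch_z is the distance from the TCP to the grasp point, in mm); z points along the fingers, y is the line along which they close (so a half turn about z gives the same grasp; the last joint's range is limited). The gripper opens to 91 mm and grips with 3 to 60 N. Pads are 32 mm wide; open, the fingers measure 118 mm over their backs; the gripper's body (76 mm by 178 mm) begins 60 mm behind the grasp point.
Start: joints at [-75.057, 18.312, 89.639, -0, 72.044, -1.146], TCP at [159.35, -552.499, 175.676] pointing down, gripper open.
Joint ranges: [-177.97, 177.97], [-48.28, 115.42], [12.27, 149.76], [-77.06, 257.06], [2.81, 150.46], [-146.56, 146.56]. Speed limits (degrees/s): [147.25, 147.25, 180, 180, 180, 180].

INTERFACE

Orientations are given as [roll, pitch, yaw] about the fixed x, y, z axes, in that order (R = Rz(yaw) Ry(pitch) Rx(roll)).
In Python, from workcell import state, vision, job_done, env gives the robot as it stands.
- The arm moves only by the tool servo_tool, never from a script. Its argument "rows" is a list of rows, each a list of 5 numbers: the shift along the tool's x, y, z scaled (see below), then the turn about the tool's z scaled (see below), then the opening, from 0 (shut) to 1 (fully open). A call has 1 to 20 rows; each row is the pose to reach, as a shift and turn from the pose commanded when the call began, along the tool's axes at that moment; what a row does not reach only later rows make up. The controller multiplies each number of a shift by 200 mm and each number of a turn by 90 degrees. A row lasts 1/12 s, in which the tool goes at most 41.7 mm and 7.16 degrees, less where a joint would pass 70% of its speed; a pose out of reach is approached as far as the arm can. A call with a number of a shift or a turn outside -1 to 1 is refused whole. A call with a gripper value outside its range is refused whole. The fingers move at their own pace and stop on an object; "force" is the grip in N (left out, the last holds). Time passes only in rows, so rows that repeat a pose let the fingers close. It gives the time, the measured TCP pose, the force, the opening and the grip force at its end, in the units of the state.
- state(): the state, without advancing time (a new reading comes with each control period).
- vision.grab_frame(name): name is "side" or "top" or "wrist"; returns the picture (384x512x3 uint8, red, green, blue); there is no depth.
- vision.camera_info(name): a dict with "vertical_fov" (degrees; the focal length in pixels is half the picture's height over the tangent of half this angle, whatever the lens; pixels are square), "cx", "cy" (the principal point, pixels), "T" (4x4, takes a point from camera to world coordinates). Camera axes: x right, y up, looking along -z (the intrinsics and any distortion apply to the point x, -y, -z); pixel columns grow to the right and rows downward; lengths in mm; the calibration is good to about 2 mm. The wrist camera is an equidistant fisheye: a pixel r from the principal point sees the ray r / f radians off the axis. A picture is of the moment at which its call begins: read the wrist's pose just before it. camera_info takes no time and is no camera call; for the wrist camera it gives the pose at the moment of the call.
- job_done(): hands the job in; it is judged then, once.
The state is a dict: "time_s": time; "qpos": joint angles; "qvel": joint speeds; "effort": joint torques, N m; "ee_pos": TCP position; "ee_rot": TCP orientation; "force": force on the tool from outside, world axes, zero at the start; "torque": the same for the moment, N m; "gripper_width": finger opening in mm; "gripper_force": force on a finger pad.
Only numpy, scipy, OpenCV 4.12 (cv2) and the standard library are available. Lean on these libraries where they do the work, as an engineer would, in place of code of your own. Each camera call takes 0.05 s, during which the arm holds its last target. There are 200 camera calls.

## Working session

There is one attempt and no reset: what is moved stays moved. The work goes in short steps, Python scripts to look and compute and a tool call to move; the robot and the scene stay as the last step left them, time stands still between calls to the robot, and variables do not carry over. Pictures are saved under pics/ and viewed, at most 14 in all, crops included, and the job is handed in when it is done.

Besides the shell and the picture viewer there is one more tool, called after "Call:" in YAML: its name, and indented under it one key for each argument. servo_tool: Moves the arm, as the interface text tells. Its arguments: {"type":"object","properties":{"rows":{"type":"array"},"force":{"type":"number"}},"required":["rows"]}

```bash
mkdir -p pics; ls; python3 - <<'E'
from workcell import state, vision, env
import cv2
s=state(); print(s['time_s'],s['ee_pos'],s['ee_rot'],s['gripper_width'],env.pinch_z)
for n in ("side","top","wrist"):
    i=vision.camera_info(n); print(n,i)
    cv2.imwrite(f"pics/{n}0.png",vision.grab_frame(n)[:,:,::-1])
E
```

```text
pics
0.0 [ 159.21195175 -551.91819732  174.83696626] [-1.79899614e+02 -2.88954276e-03  1.60878910e+01] 91.01217521275387 18.8
side {'vertical_fov': 43.963062594669914, 'cx': 264.5919534265117, 'cy': 194.34447863413402, 'T': array([[-9.02226708e-01,  3.37371274e-01, -2.68640261e-01,
         2.22564686e+02],
       [-4.31199363e-01, -6.95077142e-01,  5.75269395e-01,
         8.16331814e+02],
       [ 7.35366406e-03,  6.34860922e-01,  7.72591440e-01,
         1.21298814e+03],
       [ 0.00000000e+00,  0.00000000e+00,  0.00000000e+00,
         1.00000000e+00]])}
top {'vertical_fov': 45.35364072650268, 'cx': 261.64011118272305, 'cy': 186.79714412559665, 'T': array([[-1.62610619e-02,  9.86487250e-01, -1.63029089e-01,
         3.57438391e+02],
       [-9.99778671e-01, -1.82188124e-02, -1.05205965e-02,
        -1.21948372e+01],
       [-1.33486307e-02,  1.62821930e-01,  9.86565169e-01,
         1.45614191e+03],
       [ 0.00000000e+00,  0.00000000e+00,  0.00000000e+00,
         1.00000000e+00]])}
wrist {'vertical_fov': 65.70646984690485, 'cx': 261.86973009952607, 'cy': 190.5424811051535, 'T': array([[ 2.79105697e-01,  9.27448253e-01,  2.48876975e-01,
         2.30065682e+02],
       [-9.60258959e-01,  2.70015131e-01,  7.06722030e-02,
        -5.32788073e+02],
       [-1.65573780e-03, -2.58711359e-01,  9.65953255e-01,
         3.84331862e+02],
       [ 0.00000000e+00,  0.00000000e+00,  0.00000000e+00,
         1.00000000e+00]])}
```

View pics/top0.png

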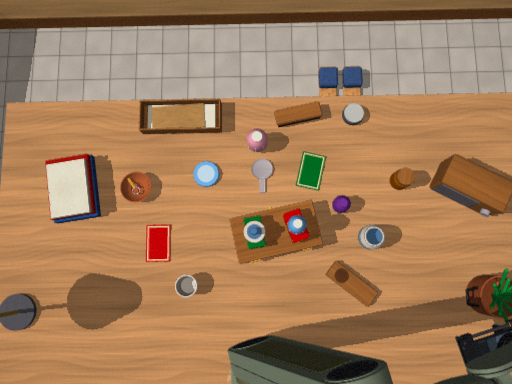

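View pics/side0.png

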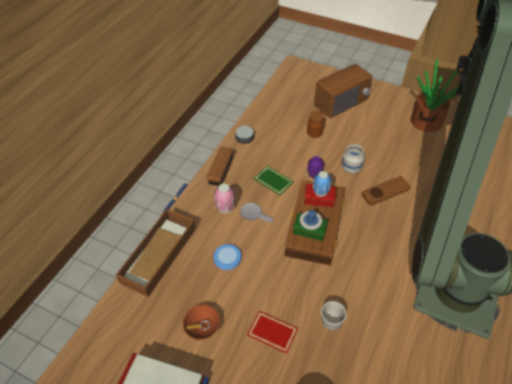

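```bash
cat > h.py <<'E'
import numpy as np, cv2
from workcell import state, vision, env
def ray(i,u,v,fish=False):
    f=192/np.tan(np.radians(i['vertical_fov']/2)); a=(u-i['cx'])/f; b=(v-i['cy'])/f
    if fish:
        r=np.hypot(a,b)+1e-12; k=np.sin(r)/r; d=np.array([a*k,-b*k,-np.cos(r)])
    else: d=np.array([a,-b,-1.])
    T=i['T']; return T[:3,3],T[:3,:3]@d
def pt(n,u,v,z,i=None):
    i=i or vision.camera_info(n); o,d=ray(i,u,v,n=="wrist"); return o+d*(z-o[2])/d[2]
def proj(n,p,i=None):
    i=i or vision.camera_info(n); T=i['T']; q=T[:3,:3].T@(np.asarray(p,float)-T[:3,3]); q=np.array([q[0],-q[1],-q[2]])
    f=192/np.tan(np.radians(i['vertical_fov']/2))
    if n=="wrist":
        r=np.hypot(q[0],q[1]); t=np.arctan2(r,q[2]); k=f*t/(r+1e-12); return i['cx']+k*q[0],i['cy']+k*q[1]
    return i['cx']+f*q[0]/q[2],i['cy']+f*q[1]/q[2]
def togo(p,yaw=None):
    "shift (tool axes, units of the move) from commanded pose ~ measured pose to TCP p; turn to yaw"
    s=state(); from scipy.spatial.transform import Rotation as R
    r=R.from_euler('xyz',s['ee_rot'],degrees=True); d=r.inv().apply(np.asarray(p)-s['ee_pos'])/200
    out=list(np.round(d,4))
    if yaw is not None: # tool z is down -> turn = -(dyaw), shortest mod 180
        dy=(yaw-s['ee_rot'][2]+90)%180-90; out.append(round(-dy/90,4))
    return out
E
python3 - <<'E'
from h import *
t=cv2.imread('pics/top0.png'); s=cv2.imread('pics/side0.png')
a=cv2.resize(t[185:270,220:400],None,fx=4,fy=4,interpolation=cv2.INTER_CUBIC)
b=cv2.resize(s[135:270,270:400],(240,250),interpolation=cv2.INTER_CUBIC)
c=np.zeros((592,720,3),np.uint8); c[:340]=a; c[340:590,:240]=b
c[340:590,250:500]=cv2.resize(s[285:335,310:360],(250,250)); 
cv2.imwrite('pics/crop1.png',c)
for nm,u,v,z in (("caddy371,237",371,237,84),("cup",186,286,60),("base",206,174,12),("redmat",158,243,3),("greenmat",311,171,3),("lid",254,232,130),("lantern",297,224,175),("purple",341,204,60),("pink",257,139,80)):
    print(nm,pt("top",u,v,z).round())
E
```

```text
caddy371,237 [ 427. -319.   84.]
cup [293. 233.  60.]
base [641. 181.  12.]
redmat [424. 333.   3.]
greenmat [ 646. -156.    3.]
lid [445.  26. 130.]
lantern [462. -95. 175.]
purple [ 530. -239.   60.]
pink [735.  14.  80.]
```

View pics/crop1.png

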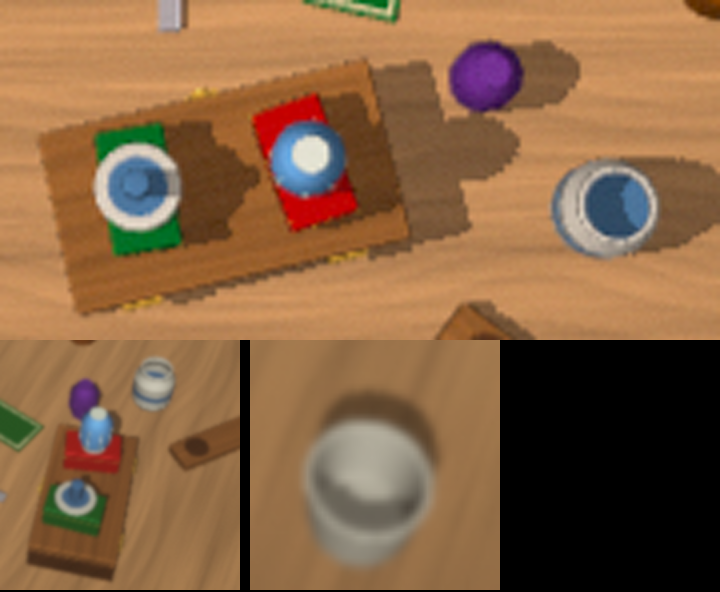

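View pics/wrist0.png

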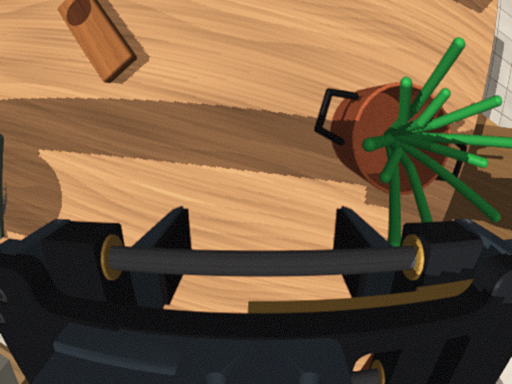

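Sorting the look-alikes:
- **Lid:** white flange with blue knob at top (254,231), on the green tin.
- **Lantern:** the blue one at (297,224), on the red tin. The purple one at (341,204) is a decoy.
- **Caddy:** blue-banded, at (374,236). The plain white cup at (186,286) is a decoy.
- **Base:** blue disc at (206,174). The grey disc at (353,114) and the grey pan at (262,170) are not it.
- **Wrist view:** it shows only the plant and a wooden block.

The crop confirms these choices, so I'm moving in.

Call:
servo_tool:
  rows:
    - [0, 0, -0.4, 0, 1]
    - [0, 0, -0.4, 0, 1]
    - [0.59, -0.8, -0.4, 0, 1]
    - [0.59, -0.8, -0.4, 0, 1]
    - [0.59, -0.8, -0.4, 0, 1]
    - [0.59, -0.8, -0.4, 0, 1]
    - [0.59, -0.8, -0.4, 0, 1]
    - [0.59, -0.8, -0.4, 0, 1]

```text
time_s: 0.82
ee_pos: [229.2, -360.8, 255.9]
ee_rot: [-179.9, -0.1, 16.3]
force: [-0.6, -0.0, 0.7]
gripper_width: 91.1
gripper_force: 0.0
```

Call:
servo_tool:
  rows:
    - [0.59, -0.8, 0, 0, 1]
    - [0.59, -0.8, 0, 0, 1]
    - [0.59, -0.8, 0, 0, 1]
    - [0.59, -0.8, 0, 0, 1]
    - [0.59, -0.8, 0, 0, 1]
    - [0.59, -0.8, 0, 0, 1]

```text
time_s: 1.32
ee_pos: [298.5, -175.4, 255.7]
ee_rot: [-179.9, -0.1, 16.5]
force: [-0.3, -0.1, -0.1]
gripper_width: 91.5
gripper_force: 0.0
```

Call:
servo_tool:
  rows:
    - [0.59, -0.8, 0, 0, 1]
    - [0.59, -0.8, 0, 0, 1]
    - [0.59, -0.8, 0, 0, 1]
    - [0.59, -0.8, 0, 0, 1]
    - [0.59, -0.8, 0, 0, 1]
    - [0.59, -0.8, 0, 0, 1]
    - [0.59, -0.8, 0, 0, 1]
    - [0.59, -0.8, 0, 0, 1]

```text
time_s: 1.98
ee_pos: [366.5, 5.9, 255.4]
ee_rot: [180.0, 0.1, 16.1]
force: [-0.1, -0.3, 0.1]
gripper_width: 91.3
gripper_force: 0.0
```

```bash
python3 - <<'E'
from h import *
s=state(); print(s['time_s'],s['ee_pos'],s['ee_rot'],s['force'])
i=vision.camera_info("wrist"); print(i['T'][:3,3])
im=vision.grab_frame("wrist"); cv2.imwrite("pics/w1.png",im[:,:,::-1])
print(proj("wrist",(445,26,150),i))
E
```

```text
1.9833 [366.45762444   5.86775739 255.37625237] [1.79954962e+02 6.13334561e-02 1.60846022e+01] [-0.13391007 -0.33469168  0.12552173]
[437.39452607  25.59534239 464.71877512]
(np.float64(263.316005971866), np.float64(105.40525818506929))
```

View pics/w1.png

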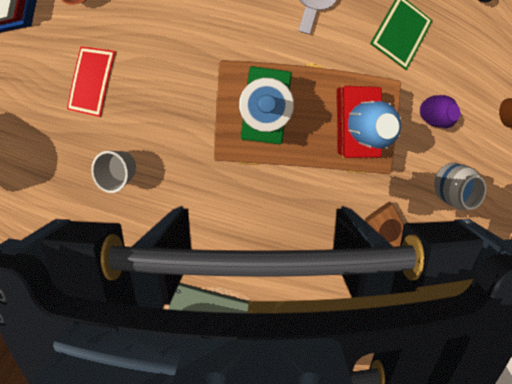

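The view shows the lid at (266,104), red tin at (362,122) under the blue lantern, red mat at (92,81), green mat at (403,33) and caddy at (462,186). Next I'll measure these on their planes.

```bash
cat >> h.py <<'E'
def hsv(im): return cv2.cvtColor(im,cv2.COLOR_RGB2HSV)
RANGES=dict(red=((0,190,90),(6,255,255)),green=((50,120,40),(80,255,200)),blue=((95,60,100),(118,255,255)),white=((0,0,140),(179,40,255)))
def blob(n,im,i,col,box,z):
    "hull of colour blob in pixel box mapped to plane z (world xy)"
    x0,y0,x1,y1=box; m=np.zeros(im.shape[:2],np.uint8); m[y0:y1,x0:x1]=cv2.inRange(hsv(im),*RANGES[col])[y0:y1,x0:x1]
    m=cv2.morphologyEx(m,cv2.MORPH_OPEN,np.ones((2,2)))
    cs=[c for c in cv2.findContours(m,cv2.RETR_EXTERNAL,cv2.CHAIN_APPROX_NONE)[0] if len(c)>12]
    c=cv2.convexHull(np.vstack(cs))[:,0]
    return c,np.array([pt(n,u,v,z,i)[:2] for u,v in c],np.float32)
def rect(P):
    (c,(w,h),a)=cv2.minAreaRect(P); 
    if h>w: w,h,a=h,w,a+90
    return np.round([*c,w,h,(a+90)%180-90],1)
E
cat > m1.py <<'E'
from h import *
im=cv2.imread('pics/w1.png')[:,:,::-1].copy(); i=vision.camera_info("wrist")
for nm,col,box,z in (("redtin","red",(330,80,405,160),102),("greentin","green",(235,60,300,150),102),("redmat","red",(60,40,120,120),3),("greenmat","green",(365,0,440,70),3)):
    c,P=blob("wrist",im,i,col,box,z); print(nm,c.min(0),c.max(0),rect(P))
c,P=blob("wrist",im,i,"white",(235,72,298,135),116); print("flange",c.min(0),c.max(0),rect(P),cv2.minEnclosingCircle(P))
c,P=blob("wrist",im,i,"blue",(345,95,405,155),140); print("lantern",c.min(0),c.max(0),rect(P))
print("lanterntop",pt("wrist",387,125,178,i)); print("knob",pt("wrist",267,103,150,i))
tp=cv2.imread('pics/top0.png')[:,:,::-1].copy(); j=vision.camera_info("top")
c,P=blob("top",tp,j,"white",(240,220,268,246),116); print("flange top",rect(P))
c,P=blob("top",tp,j,"blue",(190,158,222,190),12); print("base",rect(P))
c,P=blob("top",tp,j,"red",(140,220,178,268),3); print("redmat",rect(P))
c,P=blob("top",tp,j,"green",(292,145,330,195),3); print("greenmat",rect(P))
print("caddy",pt("top",374.5,236.5,84,j))
E
python3 m1.py
```

```text
redtin [338  87] [382 158] [462.9 -96.1  92.3  56.6  14.7]
greentin [242  68] [291 144] [446.7  21.8  89.5  50.4   8.7]
redmat [74 54] [105 110] [4.227e+02 3.281e+02 9.550e+01 5.470e+01 3.000e-01]
greenmat [379   3] [426  62] [ 647.6 -160.7   97.1   57.5  -13.7]
flange [241  79] [293 131] [447.5  21.7  61.2  60.4  16.2] ((447.3183898925781, 21.409534454345703), 31.50343132019043)
lantern [350 103] [399 147] [465.2 -99.6  57.8  52.9  89.6]
lanterntop [464.84299001 -99.48893007 178.        ]
knob [448.4588423   22.59843322 150.        ]
flange top [446.1  25.1  58.   55.3  -1. ]
base [ 6.394e+02  1.777e+02  8.170e+01  7.720e+01 -1.000e-01]
redmat [422.8 331.3  92.4  53.9   1. ]
greenmat [ 644.4 -158.    96.7   57.9  -13.8]
caddy [ 428.71478025 -329.62262535   84.        ]
```

Call:
servo_tool:
  rows:
    - [0.412, 0.035, 0.2, 0, 0.6]
    - [0.412, 0.035, 0.2, 0, 0.6]
    - [0.412, 0.035, 0.4, 0, 0.6]
    - [0.412, 0.035, 0.5, 0, 0.6]
    - [0.412, 0.035, 0.58, 0, 0.6]
    - [0.412, 0.035, 0.63, 0, 0.6]
    - [0.412, 0.035, 0.67, 0, 0.6]
    - [0.412, 0.035, 0.67, 0, 0.6]
    - [0.412, 0.035, 0.67, 0, 0.6]

```text
time_s: 2.78
ee_pos: [447.7, 21.8, 121.9]
ee_rot: [180.0, -0.0, 16.0]
force: [-0.3, -0.5, -0.6]
gripper_width: 54.8
gripper_force: 0.0
```

```bash
python3 - <<'E'
from h import *
s=state(); print(s['ee_pos'],s['ee_rot'],s['force'])
im=vision.grab_frame("wrist"); cv2.imwrite("pics/w2.png",im[:,:,::-1])
E
```

```text
[447.69425565  21.81992795 121.87710777] [ 1.79981692e+02 -7.57795780e-03  1.59813826e+01] [-0.26263332 -0.48520995 -0.63454014]
```

View pics/w2.png

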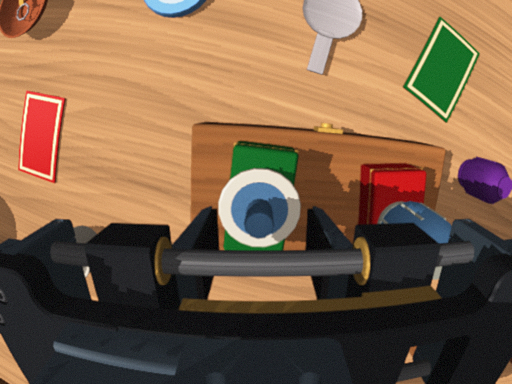

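The knob at (260,215) is centred between the fingers, so I'll close and lift.

Call:
servo_tool:
  rows:
    - [0, 0, 0, 0, 0]
    - [0, 0, 0, 0, 0]
    - [0, 0, 0, 0, 0]
    - [0, 0, 0, 0, 0]
    - [0, 0, 0, 0, 0]
    - [0, 0, 0, 0, 0]
    - [0, 0, 0, 0, 0]
    - [0, 0, 0, 0, 0]
    - [0, 0, 0, 0, 0]
    - [0, 0, 0, 0, 0]
  force: 15

```text
time_s: 3.67
ee_pos: [447.6, 22.9, 121.6]
ee_rot: [180.0, 0.0, 16.1]
force: [-0.7, 0.0, -0.5]
gripper_width: 0.8
gripper_force: 0.0
```

Call:
servo_tool:
  rows:
    - [0, 0, -0.05, 0, 0]
    - [0, 0, -0.1, 0, 0]
    - [0, 0, -0.2, 0, 0]
    - [0, 0, -0.3, 0, 0]
    - [0, 0, -0.4, 0, 0]
    - [0, 0, -0.5, 0, 0]
    - [0, 0, -0.6, 0, 0]
    - [0, 0, -0.6, 0, 0]

```text
time_s: 4.33
ee_pos: [450.0, 23.0, 245.4]
ee_rot: [179.9, -0.4, 16.1]
force: [0.4, -0.5, 0.1]
gripper_width: 0.3
gripper_force: 0.0
```

```bash
python3 - <<'E'
from h import *
s=state(); print(s['ee_pos'],s['ee_rot'],s['force'],s['gripper_width'])
i=vision.camera_info("wrist"); im=vision.grab_frame("wrist"); cv2.imwrite("pics/w3.png",im[:,:,::-1])
e=s['ee_pos']
for d in (0,18.8,40): print(d,proj("wrist",(e[0],e[1],e[2]+d),i))
print(i['T'])
t=vision.grab_frame("side"); cv2.imwrite("pics/s3.png",t[:,:,::-1])
c=np.zeros((384,800,3),np.uint8); c[:,:512]=im[:,:,::-1]; c[:,512:]=cv2.resize(t[120:270,260:373,::-1],(288,384)); cv2.imwrite("pics/c3.png",c)
E
```

```text
[449.98084594  22.96319369 245.40049191] [179.87808552  -0.44099751  16.08920866] [ 0.40361352 -0.52790998  0.12882212] 0.31305682423784176
0 (np.float64(260.5831507852385), np.float64(213.00279214222147))
18.8 (np.float64(260.52525679387895), np.float64(221.86020114279387))
40 (np.float64(260.4478127187459), np.float64(233.87388511865788))
[[ 2.79092618e-01  9.29604686e-01  2.40712355e-01  5.19084622e+02]
 [-9.60262104e-01  2.69658859e-01  7.19777152e-02  4.24860363e+01]
 [ 2.00060228e-03 -2.51235401e-01  9.67923949e-01  4.55383205e+02]
 [ 0.00000000e+00  0.00000000e+00  0.00000000e+00  1.00000000e+00]]
```

View pics/c3.png

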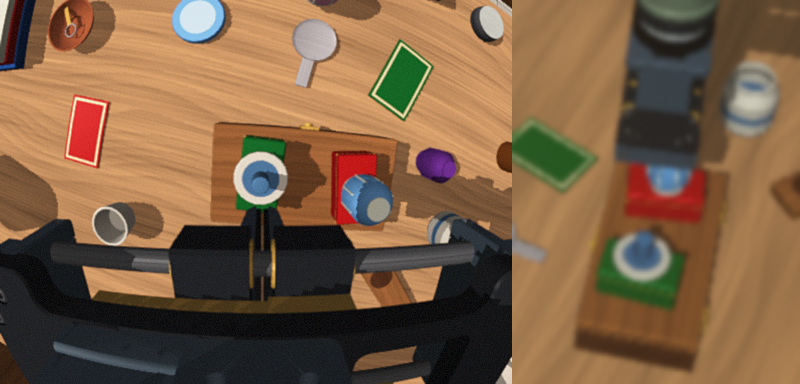

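```bash
python3 - <<'E'
from h import *
i=vision.camera_info("wrist"); s=state(); print(s['ee_pos'])
im=cv2.imread('pics/w3.png')[:,:,::-1].copy()
c,P=blob("wrist",im,i,"white",(228,145,295,208),116); print("flange",c.min(0),c.max(0),rect(P))
print("knob at 150:",pt("wrist",260,180,150,i),"exp px",proj("wrist",(447.5,22,150),i),proj("wrist",(447.5,22,116),i))
sd=cv2.imread('pics/s3.png')[:,:,::-1].copy(); j=vision.camera_info("side")
c,P=blob("side",sd,j,"white",(295,205,330,240),116); print("side flange",c.min(0),c.max(0),rect(P),proj("side",(447.5,22,116),j))
w2=cv2.imread('pics/w2.png')[:,:,::-1].copy()
# camera pose in w2: same orientation, shifted with the TCP
import copy; k=copy.deepcopy(i); k['T'][:3,3]+=np.array([447.7,21.8,121.9])-s['ee_pos']
c,P=blob("wrist",w2,k,"white",(210,165,305,250),116); print("w2 flange",c.min(0),c.max(0),rect(P),proj("wrist",(447.5,22,116),k))
E
```

```text
[447.68645287  22.92459377 241.71162431]
flange [235 153] [287 204] [445.1  22.9  61.7  58.8   4.3]
knob at 150: [451.45073501  24.97509458 150.        ] exp px (np.float64(261.6888436491646), np.float64(184.32180979223224)) (np.float64(261.6986421190713), np.float64(177.32287450250104))
side flange [301 214] [322 229] [440.2  33.3  60.7  51.3  13.9] (np.float64(310.4206431132047), np.float64(218.19047456131162))
w2 flange [220 170] [299 247] [447.7  22.6  62.4  61.1  16.2] (np.float64(260.2349281757615), np.float64(210.6152579026057))
```

```bash
python3 - <<'E'
from h import *
j=vision.camera_info("side"); i=vision.camera_info("wrist"); t=vision.camera_info("top")
for f in ('side0','s3'):
    sd=cv2.imread(f'pics/{f}.png')[:,:,::-1].copy()
    c,P=blob("side",sd,j,"white",(295,205,330,240),116); print(f,"flange",c.min(0),c.max(0),rect(P))
    for nm,col,box,z in (("redmat","red",(240,305,305,355),3),("greenmat","green",(250,160,295,200),3),("base","blue",(205,235,250,275),12)):
        c,P=blob("side",sd,j,col,box,z); print(nm,rect(P))
print("exp px of lid at heights",[np.round(proj("side",(447.5,22,z),j),1) for z in (90,100,116,150)])
print("green tin corners exp side", [np.round(proj("side",(446.7+a,22+b,102),j)) for a,b in ((46,26+7),(46,-26+7),(-46,26-7),(-46,-26-7))])
print("box top corners exp",[np.round(proj("side",p,j)) for p in ((455-70-26,-35+126-14,60),(455+70-26,-35+126+14,60))])
sd=cv2.imread('pics/s3.png'); tp=vision.grab_frame("top")[:,:,::-1]
c=np.zeros((600,800,3),np.uint8)
c[:600,:400]=cv2.resize(sd[180:270,280:340],(400,600)); c[:400,400:]=cv2.resize(tp[190:270,225:305],(400,400)); cv2.imwrite('pics/c4.png',c)
E
```

```text
side0 flange [301 215] [322 229] [439.7  35.1  60.3  47.3  16.3]
redmat [4.183e+02 3.330e+02 9.270e+01 5.320e+01 3.000e-01]
greenmat [ 641.2 -153.8   93.4   53.5  -13.4]
base [633.1 187.1  82.8  76.9 -62.7]
s3 flange [301 214] [322 229] [440.2  33.3  60.7  51.3  13.9]
redmat [4.183e+02 3.330e+02 9.270e+01 5.320e+01 3.000e-01]
greenmat [ 641.2 -153.8   93.4   53.5  -13.4]
base [633.1 187.1  82.8  76.9 -62.7]
exp px of lid at heights [array([309.7, 223.5]), array([310. , 221.5]), array([310.4, 218.2]), array([311.4, 211. ])]
green tin corners exp side [array([291., 224.]), array([298., 211.]), array([323., 232.]), array([329., 218.])]
box top corners exp [array([330., 255.]), array([281., 244.])]
```

View pics/c4.png

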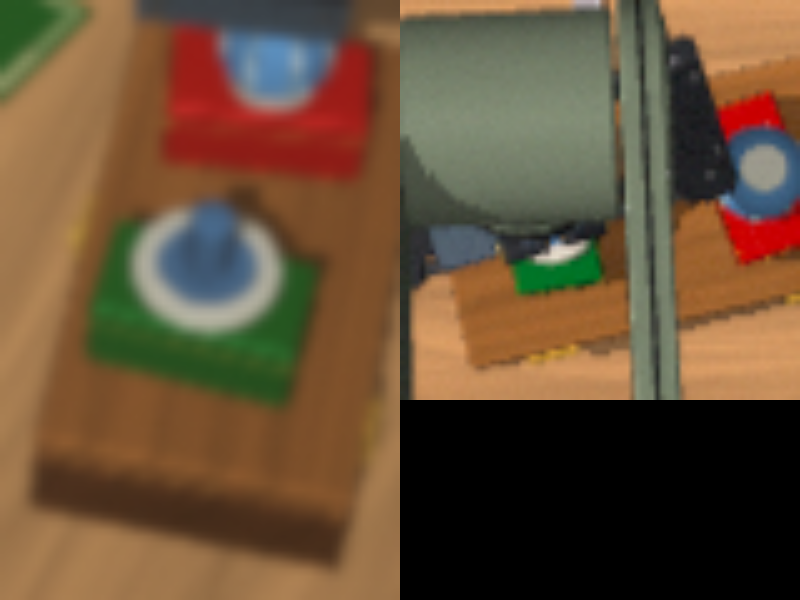

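Call:
servo_tool:
  rows:
    - [0, 0, 0.2, 0, 0.5]
    - [0, 0, 0.4, 0, 0.5]
    - [0, 0, 0.5, 0, 0.5]
    - [0, 0, 0.58, 0, 0.5]
    - [0, 0, 0.6, 0, 0.5]
    - [0, 0, 0.61, 0, 0.5]
    - [0, 0, 0.61, 0, 0.5]
    - [0, 0, 0.61, 0, 0.5]

```text
time_s: 5.15
ee_pos: [448.3, 22.9, 120.3]
ee_rot: [180.0, -0.1, 16.1]
force: [-0.1, 0.2, 0.3]
gripper_width: 45.5
gripper_force: 0.0
```

```bash
python3 - <<'E'
from h import *
s=state(); print(s['ee_pos'],s['force'],s['gripper_width'])
w=vision.grab_frame("wrist"); sd=vision.grab_frame("side")
c=np.zeros((600,800,3),np.uint8)
c[:600,:400]=cv2.resize(sd[150:240,280:340,::-1],(400,600)); c[:400,400:]=cv2.resize(w[150:270,200:320,::-1],(400,400)); cv2.imwrite('pics/c5.png',c)
j=vision.camera_info("side"); e=s['ee_pos']; print(proj("side",e,j),proj("side",(e[0],e[1],150),j))
E
```

```text
[448.28731719  22.93114327 120.33851054] [-0.05762032  0.17142403  0.28563318] 45.544266963709624
(np.float64(310.1670376817333), np.float64(217.42575401672246)) (np.float64(311.02495305418756), np.float64(211.12816551746874))
```

View pics/c5.png

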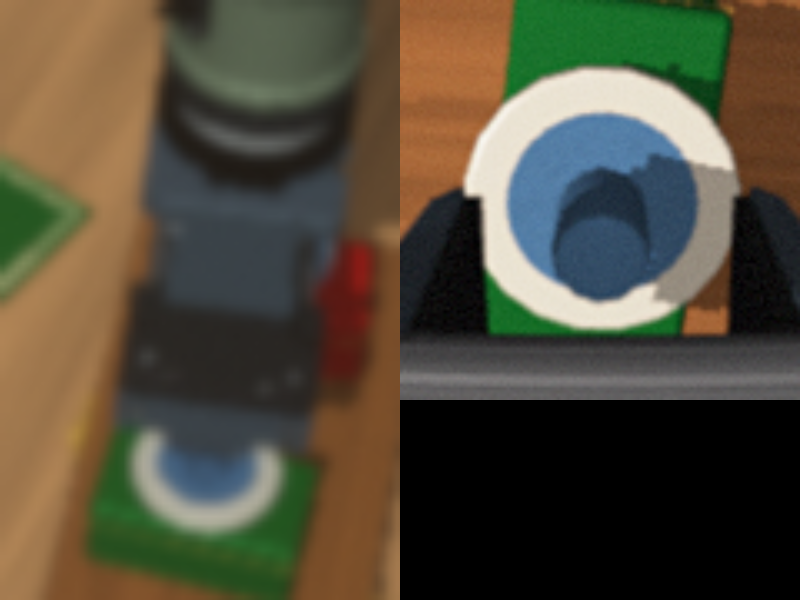

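The picture shows the fingertips at about crop y 190, well above the flange and roughly level with the knob top at crop (602,255). All three cues (finger spacing, row and side view) put the real tips about 37 mm above the reported TCP. I'll go lower in steps and watch the force.

Call:
servo_tool:
  rows:
    - [0, 0, 0.03, 0, 0.5]
    - [0, 0, 0.06, 0, 0.5]
    - [0, 0, 0.09, 0, 0.5]
    - [0, 0, 0.12, 0, 0.5]
    - [0, 0, 0.12, 0, 0.5]
    - [0, 0, 0.12, 0, 0.5]

```text
time_s: 5.75
ee_pos: [447.2, 22.9, 95.1]
ee_rot: [-180.0, 0.1, 16.1]
force: [0.7, 0.2, 0.9]
gripper_width: 45.6
gripper_force: 0.0
```

```bash
python3 - <<'E'
from h import *
s=state(); print(s['ee_pos'],s['force'],s['gripper_width'],env.pinch_z, [a for a in dir(env) if a[0]!='_'])
w=vision.grab_frame("wrist"); sd=vision.grab_frame("side")
c=np.zeros((600,800,3),np.uint8)
c[:600,:400]=cv2.resize(sd[150:240,280:340,::-1],(400,600)); c[:400,400:]=cv2.resize(w[150:270,200:320,::-1],(400,400)); cv2.imwrite('pics/c6.png',c)
E
```

```text
[447.1752514   22.89945103  95.06516034] [0.72386494 0.18942713 0.92652737] 45.63039759432614 18.8 ['Unreachable', 'pinch_z']
```

View pics/c6.png

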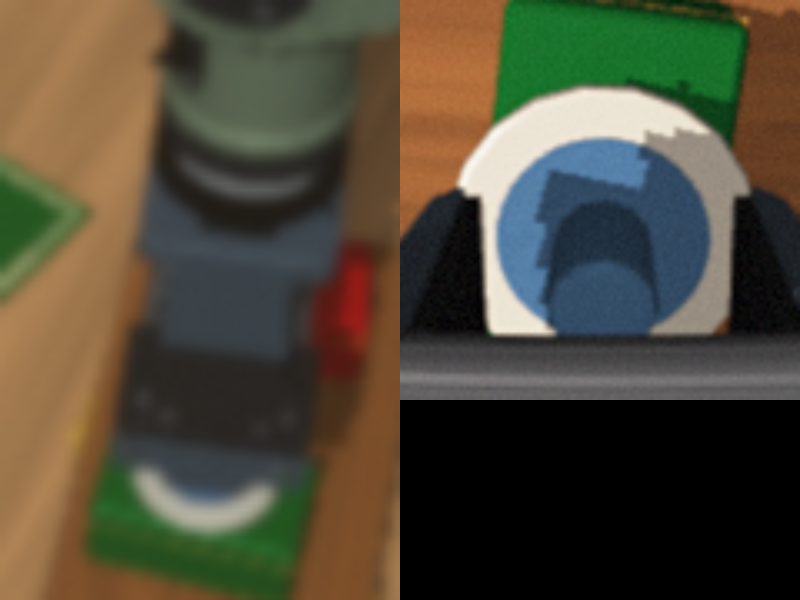

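No contact, and the tips are still about 15 mm above the flange. I'll go 6 mm lower and close.

Call:
servo_tool:
  rows:
    - [0, 0, 0.015, 0, 0.5]
    - [0, 0, 0.03, 0, 0.5]
    - [0, 0, 0.03, 0, 0.5]
    - [0, 0, 0.03, 0, 0]
    - [0, 0, 0.03, 0, 0]
    - [0, 0, 0.03, 0, 0]
    - [0, 0, 0.03, 0, 0]
    - [0, 0, 0.03, 0, 0]
    - [0, 0, 0.03, 0, 0]
    - [0, 0, 0.03, 0, 0]
    - [0, 0, 0.03, 0, 0]
  force: 20

```text
time_s: 6.77
ee_pos: [447.6, 23.0, 89.7]
ee_rot: [180.0, -0.0, 16.1]
force: [-0.8, 0.8, 0.1]
gripper_width: 19.4
gripper_force: 20.0
```

Call:
servo_tool:
  rows:
    - [0, 0, -0.02, 0, 0]
    - [0, 0, -0.06, 0, 0]
    - [0, 0, -0.12, 0, 0]
    - [0, 0, -0.2, 0, 0]
    - [0, 0, -0.3, 0, 0]
    - [0, 0, -0.4, 0, 0]
    - [0, 0, -0.5, 0, 0]
    - [0, 0, -0.6, 0, 0]
    - [0, 0, -0.68, 0, 0]
    - [0, 0, -0.7, 0, 0]
    - [0, 0, -0.7, 0, 0]

```text
time_s: 7.68
ee_pos: [448.3, 22.9, 231.1]
ee_rot: [179.9, -0.2, 16.1]
force: [-0.5, -0.7, -1.8]
gripper_width: 19.6
gripper_force: 20.0
```

Call:
servo_tool:
  rows:
    - [-0.03, 0.05, 0, 0, 0]
    - [-0.1, 0.16, 0, 0, 0]
    - [-0.18, 0.3, 0, 0, 0]
    - [-0.26, 0.44, 0, 0, 0]
    - [-0.34, 0.58, 0, 0, 0]
    - [-0.42, 0.72, 0, 0, 0]
    - [-0.49, 0.835, 0, 0, 0]

```text
time_s: 8.27
ee_pos: [398.2, -166.2, 228.4]
ee_rot: [-179.9, 0.1, 16.1]
force: [0.9, -0.0, -0.6]
gripper_width: 19.2
gripper_force: 20.0
```

Call:
servo_tool:
  rows:
    - [-0.08, 0.14, 0, 0, 0]
    - [-0.16, 0.28, 0, 0, 0]
    - [-0.25, 0.42, 0, 0, 0]
    - [-0.33, 0.56, 0, 0, 0]
    - [-0.41, 0.69, 0, 0, 0]
    - [-0.46, 0.78, 0, 0, 0]
    - [-0.49, 0.83, 0, 0, 0]
    - [-0.49, 0.83, 0, 0, 0]
    - [-0.49, 0.83, 0, 0, 0]
    - [-0.49, 0.83, 0, 0, 0]

```text
time_s: 9.1
ee_pos: [351.6, -349.9, 229.2]
ee_rot: [-179.9, 0.0, 16.1]
force: [-0.2, -0.3, -1.1]
gripper_width: 19.3
gripper_force: 20.0
```

```bash
python3 - <<'E'
from h import *
s=state(); print(s['ee_pos'],s['ee_rot'],s['gripper_width'],s['gripper_force'])
i=vision.camera_info("wrist"); w=vision.grab_frame("wrist"); cv2.imwrite('pics/w7.png',w[:,:,::-1])
np.save('w7T.npy',i['T']); print(proj("wrist",(428.7,-329.6,84),i))
E
```

```text
[ 351.60805691 -349.94479716  229.20209253] [-1.79908191e+02  5.53552831e-03  1.61365451e+01] 19.269482874776624 19.987477362155914
(np.float64(262.96286677746593), np.float64(107.4484242997568))
```

View pics/w7.png

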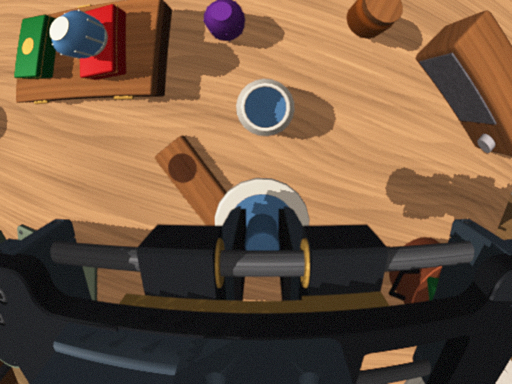

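```bash
python3 - <<'E'
from h import *
i=vision.camera_info("wrist"); i['T']=np.load('w7T.npy'); im=cv2.imread('pics/w7.png')[:,:,::-1].copy()
# outer white rim (58 at 84)
m=np.zeros(im.shape[:2],np.uint8); m[72:142,230:300]=cv2.inRange(hsv(im),(0,0,120),(179,60,255))[72:142,230:300]
n=np.zeros_like(m); n[75:135,240:292]=cv2.inRange(hsv(im),(95,90,30),(125,255,220))[75:135,240:292]
for nm,k in (("rim",m),("inner",n)):
    c=max(cv2.findContours(cv2.morphologyEx(k,cv2.MORPH_CLOSE,np.ones((3,3))),cv2.RETR_EXTERNAL,cv2.CHAIN_APPROX_NONE)[0],key=len)[:,0]
    P=np.array([pt("wrist",u,v,84,i)[:2] for u,v in c],np.float32); print(nm,c.min(0),c.max(0),cv2.fitEllipse(P),cv2.minEnclosingCircle(P))
c,P=blob("wrist",im,i,"white",(205,170,320,232),229.2+26); print("lid arc",c.min(0),c.max(0),cv2.fitEllipse(P))
E
```

```text
rim [236  79] [290 134] ((430.4399108886719, -329.1590881347656), (61.64134216308594, 65.7151870727539), 73.15520477294922) ((430.1376647949219, -331.1879577636719), 33.8110466003418)
inner [245  87] [285 126] ((430.2423400878906, -331.6535339355469), (45.93318176269531, 46.1837158203125), 138.58544921875) ((430.3904724121094, -331.6109924316406), 23.675640106201172)
lid arc [216 180] [308 226] ((353.5787048339844, -350.765625), (59.720985412597656, 60.79486846923828), 173.72744750976562)
```

Call:
servo_tool:
  rows:
    - [0.1, 0.004, 0, 0, 0]
    - [0.2, 0.008, 0.1, 0, 0]
    - [0.3, 0.012, 0.2, 0, 0]
    - [0.38, 0.016, 0.3, 0, 0]
    - [0.4, 0.016, 0.4, 0, 0]
    - [0.4, 0.016, 0.5, 0, 0]
    - [0.4, 0.016, 0.6, 0, 0]
    - [0.4, 0.016, 0.66, 0, 0]
    - [0.4, 0.016, 0.7, 0, 0]
    - [0.4, 0.016, 0.7, 0, 0]
    - [0.4, 0.016, 0.7, 0, 0]
    - [0.4, 0.016, 0.7, 0, 0]

```text
time_s: 10.15
ee_pos: [430.1, -332.5, 90.8]
ee_rot: [179.9, -0.1, 16.1]
force: [0.2, 0.1, -0.9]
gripper_width: 19.3
gripper_force: 20.0
```

```bash
python3 - <<'E'
from h import *
s=state(); e=s['ee_pos']; print(e,s['force'],s['gripper_force'])
i=vision.camera_info("wrist"); im=vision.grab_frame("wrist"); cv2.imwrite('pics/w8.png',im[:,:,::-1])
s2=state(); print(s2['ee_pos'])
c,P=blob("wrist",im,i,"white",(205,160,320,232),e[2]+26); print("lid arc",c.min(0),c.max(0),cv2.fitEllipse(P))
E
```

```text
[ 430.09659948 -332.48607472   90.80253298] [ 0.1898379  0.1493365 -0.8529043] 19.987708032131195
[ 430.10640456 -332.60953843   90.88808373]
lid arc [216 161] [308 226] ((432.068115234375, -333.31524658203125), (60.311397552490234, 88.67704010009766), 114.82929229736328)
```

View pics/w8.png

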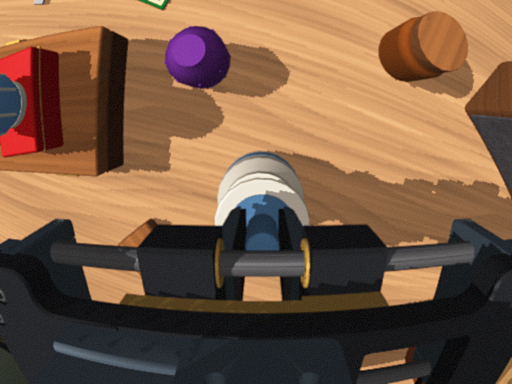

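The lid at (262,200) looks concentric with the caddy body below it. I'll lower slowly.

Call:
servo_tool:
  rows:
    - [0, -0.005, 0.02, 0, 0]
    - [0, -0.005, 0.04, 0, 0]
    - [0, -0.005, 0.06, 0, 0]
    - [0, -0.005, 0.08, 0, 0]
    - [0, -0.005, 0.095, 0, 0]
    - [0, -0.005, 0.105, 0, 0]
    - [0, -0.005, 0.115, 0, 0]
    - [0, -0.005, 0.12, 0, 0]
    - [0, -0.005, 0.125, 0, 0]
    - [0, -0.005, 0.125, 0, 0]

```text
time_s: 11.03
ee_pos: [429.0, -331.3, 64.5]
ee_rot: [-180.0, 0.0, 16.1]
force: [-0.3, -0.7, -1.1]
gripper_width: 19.2
gripper_force: 20.0
```

Call:
servo_tool:
  rows:
    - [0, 0, 0.004, 0, 0]
    - [0, 0, 0.008, 0, 0]
    - [0, 0, 0.008, 0, 0]

```text
time_s: 11.28
ee_pos: [429.2, -331.4, 63.7]
ee_rot: [180.0, -0.0, 16.1]
force: [-0.8, 1.5, 2.3]
gripper_width: 19.5
gripper_force: 20.0
```

Call:
servo_tool:
  rows:
    - [0, 0, 0.004, 0, 0]
    - [0, 0, 0.008, 0, 0]
    - [0, 0, 0.008, 0, 0]

```text
time_s: 11.53
ee_pos: [429.2, -331.3, 63.5]
ee_rot: [179.9, -0.0, 16.1]
force: [-3.1, 2.7, 11.9]
gripper_width: 19.3
gripper_force: 20.0
```

Contact comes at TCP 63.5 mm, as predicted for a seated lid. Release and rise.

Call:
servo_tool:
  rows:
    - [0, 0, -0.006, 0, 0]
    - [0, 0, -0.006, 0, 0.5]
    - [0, 0, -0.006, 0, 0.5]
    - [0, 0, -0.006, 0, 0.5]
    - [0, 0, -0.006, 0, 0.5]
    - [0, 0, -0.006, 0, 0.5]
    - [0, 0, -0.006, 0, 0.5]
    - [0, 0, -0.006, 0, 0.5]

```text
time_s: 12.2
ee_pos: [429.0, -331.3, 62.6]
ee_rot: [180.0, 0.0, 16.1]
force: [-0.0, -0.2, -0.3]
gripper_width: 45.4
gripper_force: 0.0
```

Call:
servo_tool:
  rows:
    - [0, 0, -0.05, 0, 0.5]
    - [0, 0, -0.12, 0, 0.5]
    - [0, 0, -0.25, 0, 0.6]
    - [0, 0, -0.4, 0, 0.8]
    - [0, 0, -0.6, 0, 1]
    - [-0.2, 0, -0.8, 0, 1]
    - [-0.4, 0, -0.85, 0, 1]
    - [-0.4, 0, -0.85, 0, 1]
    - [-0.4, 0, -0.85, 0, 1]
    - [-0.4, 0, -0.85, 0, 1]

```text
time_s: 13.03
ee_pos: [352.0, -353.5, 233.1]
ee_rot: [180.0, -0.1, 16.0]
force: [0.2, -0.2, -0.2]
gripper_width: 90.7
gripper_force: 0.0
```

```bash
python3 - <<'E'
from h import *
s=state(); print(s['ee_pos'],s['ee_rot'])
i=vision.camera_info("wrist"); im=vision.grab_frame("wrist"); cv2.imwrite('pics/w9.png',im[:,:,::-1])
c,P=blob("wrist",im,i,"white",(225,65,305,145),90); print("flange",c.min(0),c.max(0),cv2.fitEllipse(P))
E
```

```text
[ 352.04486426 -353.48170072  233.12381752] [ 1.79955508e+02 -7.10895260e-02  1.59981624e+01]
flange [235  81] [288 134] ((429.09326171875, -332.54931640625), (63.80134963989258, 64.31648254394531), 77.82157135009766)
```

The lid is seated: centre (429,-332.5), and its diameter reads correctly at rim height. Now the lantern.

Call:
servo_tool:
  rows:
    - [0.08, -0.18, 0, 0, 1]
    - [0.16, -0.36, 0, 0, 1]
    - [0.25, -0.54, 0, 0, 1]
    - [0.33, -0.72, 0, 0, 1]
    - [0.41, -0.88, 0, 0, 1]
    - [0.495, -1, 0, 0, 1]
    - [0.495, -1, 0, 0, 1]
    - [0.495, -1, 0, 0, 1]
    - [0.495, -1, 0, 0, 1]

```text
time_s: 13.83
ee_pos: [392.0, -133.8, 231.9]
ee_rot: [-180.0, 0.1, 16.2]
force: [-0.2, 0.0, -0.2]
gripper_width: 91.4
gripper_force: 0.0
```

```bash
python3 - <<'E'
from h import *
s=state(); print(s['ee_pos'],s['ee_rot'])
i=vision.camera_info("wrist"); im=vision.grab_frame("wrist"); cv2.imwrite('pics/w10.png',im[:,:,::-1]); np.save('w10T.npy',i['T'])
print(proj("wrist",(465,-99.5,178),i))
E
```

```text
[ 392.03428483 -133.76624281  231.90027577] [-1.79973881e+02  8.82667319e-02  1.61709648e+01]
(np.float64(246.5962748432859), np.float64(105.66764152859479))
```

View pics/w10.png

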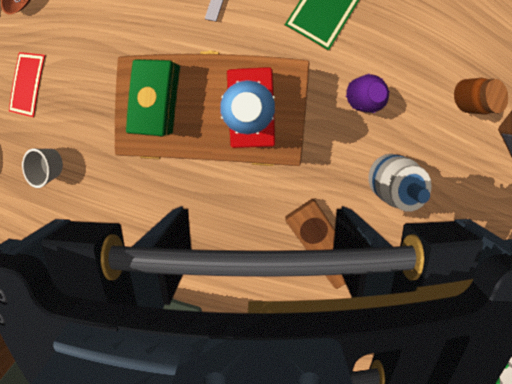

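The lantern top is at (246,107), the red tin under it at (251,107), the green tin is now bare at (152,98), and the lidded caddy is at (402,185). That leaves one picture view, so I'll work numerically from here.

```bash
python3 - <<'E'
from h import *
i=vision.camera_info("wrist"); i['T']=np.load('w10T.npy'); im=cv2.imread('pics/w10.png')[:,:,::-1].copy()
c,P=blob("wrist",im,i,"white",(228,90,265,125),178); print("ltop",cv2.minEnclosingCircle(P))
c,P=blob("wrist",im,i,"blue",(215,75,280,140),150); print("lbody",c.min(0),c.max(0),rect(P))
RANGES['green']=((50,120,85),(80,255,255))
for nm,col,box,z in (("redtin","red",(220,60,282,155),102),("greentin","green",(120,50,185,140),102)):
    c,P=blob("wrist",im,i,col,box,z); print(nm,c.min(0),c.max(0),rect(P))
E
```

```text
ltop ((463.6456298828125, -100.4530258178711), 13.420307159423828)
lbody [222  82] [272 133] [464.7 -97.1  51.3  45.4 -26. ]
redtin [228  68] [275 148] [ 464.5 -101.6   91.1   51.4   18.6]
greentin [127  61] [170 135] [446.5  21.9  89.3  48.3   8.8]
```

Call:
servo_tool:
  rows:
    - [0.2, -0.03, 0, 0, 1]
    - [0.394, -0.062, 0, 0, 1]
    - [0.394, -0.062, 0.1, 0, 1]
    - [0.394, -0.062, 0.25, 0, 1]
    - [0.394, -0.062, 0.4, 0, 1]
    - [0.394, -0.062, 0.5, 0, 1]
    - [0.394, -0.062, 0.6, 0, 1]
    - [0.394, -0.062, 0.68, 0, 1]
    - [0.394, -0.062, 0.74, 0, 1]
    - [0.394, -0.062, 0.74, 0, 1]
    - [0.394, -0.062, 0.74, 0, 1]

```text
time_s: 14.8
ee_pos: [463.7, -101.1, 84.1]
ee_rot: [-180.0, 0.1, 16.0]
force: [0.6, 0.1, 0.6]
gripper_width: 91.4
gripper_force: 0.0
```

Call:
servo_tool:
  rows:
    - [0, 0, 0, 0, 0.4]
    - [0, 0, 0, 0, 0.4]
    - [0, 0, 0, 0, 0.4]
    - [0, 0, 0, 0, 0.4]
    - [0, 0, 0, 0, 0.4]
    - [0, 0, 0, 0, 0.4]
    - [0, 0, 0, 0, 0.4]
    - [0, 0, 0, 0, 0.4]
  force: 10

```text
time_s: 15.47
ee_pos: [464.2, -100.0, 84.9]
ee_rot: [-180.0, -0.0, 16.1]
force: [-0.8, 1.0, 2.9]
gripper_width: 51.7
gripper_force: 10.0
```

Call:
servo_tool:
  rows:
    - [0, 0, -0.03, 0, 0.4]
    - [0, 0, -0.08, 0, 0.4]
    - [0, 0, -0.16, 0, 0.4]
    - [0, 0, -0.26, 0, 0.4]
    - [0, 0, -0.36, 0, 0.4]
    - [0, 0, -0.46, 0, 0.4]
    - [0, 0, -0.56, 0, 0.4]
    - [0, 0, -0.6, 0, 0.4]
    - [0, 0, -0.6, 0, 0.4]

```text
time_s: 16.22
ee_pos: [465.4, -100.5, 206.6]
ee_rot: [179.9, -0.2, 16.1]
force: [-0.8, -0.1, -1.2]
gripper_width: 51.9
gripper_force: 10.0
```

Call:
servo_tool:
  rows:
    - [0.04, -0.05, 0, 0, 0.4]
    - [0.1, -0.14, 0, 0, 0.4]
    - [0.18, -0.24, 0, 0, 0.4]
    - [0.26, -0.35, 0, 0, 0.4]
    - [0.34, -0.45, 0, 0, 0.4]
    - [0.42, -0.55, 0, 0, 0.4]

```text
time_s: 16.72
ee_pos: [513.7, 29.9, 203.0]
ee_rot: [-180.0, 0.2, 16.1]
force: [0.3, 0.6, -0.5]
gripper_width: 51.7
gripper_force: 10.0
```

Call:
servo_tool:
  rows:
    - [0.08, -0.1, 0, 0, 0.4]
    - [0.16, -0.2, 0, 0, 0.4]
    - [0.24, -0.3, 0, 0, 0.4]
    - [0.32, -0.41, 0, 0, 0.4]
    - [0.38, -0.5, 0, 0, 0.4]
    - [0.41, -0.54, 0, 0, 0.4]
    - [0.41, -0.54, 0, 0, 0.4]
    - [0.41, -0.54, 0, 0, 0.4]
    - [0.41, -0.54, 0, 0, 0.4]

```text
time_s: 17.47
ee_pos: [562.5, 154.1, 204.1]
ee_rot: [180.0, 0.1, 16.0]
force: [0.2, 0.2, 0.0]
gripper_width: 51.8
gripper_force: 10.0
```

```bash
python3 - <<'E'
from h import *
s=state(); e=s['ee_pos']; print(e,s['ee_rot'],s['gripper_width'],s['gripper_force'])
i=vision.camera_info("wrist"); im=vision.grab_frame("wrist"); cv2.imwrite('pics/w11.png',im[:,:,::-1]); np.save('w11T.npy',i['T'])
print(proj("wrist",(639.4,177.7,12),i))
c,P=blob("wrist",im,i,"blue",(210,60,315,165),12); print("base",c.min(0),c.max(0),rect(P),cv2.minEnclosingCircle(P))
E
```

```text
[562.54527133 154.07056673 204.0981487 ] [1.79955249e+02 9.47383842e-02 1.60479446e+01] 51.76244730526009 9.999814206676092
(np.float64(260.04815180729383), np.float64(107.32591365534591))
base [231  76] [291 135] [642.2 177.2  80.3  80.  -73.9] ((642.3433227539062, 177.4622344970703), 41.03289794921875)
```

Call:
servo_tool:
  rows:
    - [0.1, 0, 0, 0, 0.4]
    - [0.22, 0, 0.05, 0, 0.4]
    - [0.34, 0, 0.15, 0, 0.4]
    - [0.4, -0.002, 0.27, 0, 0.4]
    - [0.414, -0.002, 0.4, 0, 0.4]
    - [0.414, -0.002, 0.53, 0, 0.4]
    - [0.414, -0.002, 0.66, 0, 0.4]
    - [0.414, -0.002, 0.78, 0, 0.4]
    - [0.414, -0.002, 0.86, 0, 0.4]
    - [0.414, -0.002, 0.9, 0, 0.4]
    - [0.414, -0.002, 0.9, 0, 0.4]
    - [0.414, -0.002, 0.9, 0, 0.4]

```text
time_s: 18.52
ee_pos: [643.1, 178.0, 25.3]
ee_rot: [180.0, -0.0, 16.0]
force: [-0.3, -0.1, -1.2]
gripper_width: 52.1
gripper_force: 10.0
```

Call:
servo_tool:
  rows:
    - [0, 0, 0.03, 0, 0.4]
    - [0, 0, 0.06, 0, 0.4]
    - [0, 0, 0.09, 0, 0.4]
    - [0, 0, 0.11, 0, 0.4]
    - [0, 0, 0.125, 0, 0.4]
    - [0, 0, 0.135, 0, 0.4]
    - [0, 0, 0.14, 0, 0.4]
    - [0, 0, 0.14, 0, 0.4]

```text
time_s: 19.18
ee_pos: [642.6, 178.7, -3.6]
ee_rot: [180.0, 0.0, 16.1]
force: [-0.0, -0.2, -0.6]
gripper_width: 51.6
gripper_force: 10.0
```

Call:
servo_tool:
  rows:
    - [0, 0, 0.004, 0, 0.4]
    - [0, 0, 0.008, 0, 0.4]
    - [0, 0, 0.008, 0, 0.4]

```text
time_s: 19.43
ee_pos: [642.7, 178.7, -5.0]
ee_rot: [180.0, -0.0, 16.1]
force: [-0.1, 0.5, 0.5]
gripper_width: 52.1
gripper_force: 10.0
```

Call:
servo_tool:
  rows:
    - [0, 0, 0.004, 0, 0.4]
    - [0, 0, 0.008, 0, 0.4]
    - [0, 0, 0.008, 0, 0.4]

```text
time_s: 19.68
ee_pos: [642.8, 178.7, -5.1]
ee_rot: [180.0, -0.0, 16.1]
force: [-2.4, -0.1, 6.2]
gripper_width: 51.6
gripper_force: 10.0
```

Call:
servo_tool:
  rows:
    - [0, 0, -0.005, 0, 0.4]
    - [0, 0, -0.005, 0, 0.8]
    - [0, 0, -0.005, 0, 0.9]
    - [0, 0, -0.005, 0, 0.9]
    - [0, 0, -0.005, 0, 0.9]
    - [0, 0, -0.005, 0, 0.9]
    - [0, 0, -0.005, 0, 0.9]
    - [0, 0, -0.04, 0, 0.9]
    - [0, 0, -0.1, 0, 1]
    - [0, 0, -0.2, 0, 1]
    - [0, 0, -0.4, 0, 1]
    - [0, 0, -0.6, 0, 1]
    - [0, 0, -0.8, 0, 1]
    - [0, 0, -1, 0, 1]
    - [0, 0, -1, 0, 1]
    - [-0.2, 0, -1, 0, 1]
    - [-0.4, 0, -1, 0, 1]
    - [-0.4, 0, -1, 0, 1]
    - [-0.4, 0, -1, 0, 1]
    - [-0.4, 0, -1, 0, 1]

```text
time_s: 21.35
ee_pos: [566.8, 156.8, 195.0]
ee_rot: [180.0, -0.2, 16.1]
force: [0.2, 0.9, 0.3]
gripper_width: 91.3
gripper_force: 0.0
```

```bash
python3 - <<'E'
from h import *
s=state(); e=s['ee_pos']; print(s['time_s'],e,s['ee_rot'])
i=vision.camera_info("wrist"); im=vision.grab_frame("wrist"); cv2.imwrite('pics/w12.png',im[:,:,::-1])
c,P=blob("wrist",im,i,"white",(235,70,290,140),88); print("lantern top",c.min(0),c.max(0),cv2.minEnclosingCircle(P))
c,P=blob("wrist",im,i,"blue",(210,50,315,165),12); print("base",rect(P))
E
```

```text
21.35 [566.81203269 156.75016939 194.9617756 ] [179.99012872  -0.20646271  16.08486652]
lantern top [251  96] [275 121] ((642.6159057617188, 176.45211791992188), 13.368389129638672)
base [642.2 178.1  80.9  80.   16.2]
```

The lantern stands centred on its base. Next the green tin.

Call:
servo_tool:
  rows:
    - [-0.16, 0.1, 0, 0.02, 1]
    - [-0.32, 0.2, 0, 0.04, 1]
    - [-0.48, 0.3, 0, 0.06, 1]
    - [-0.62, 0.4, 0, 0.081, 1]
    - [-0.73, 0.46, 0, 0.081, 1]
    - [-0.765, 0.481, 0, 0.081, 1]
    - [-0.765, 0.481, 0, 0.081, 1]
    - [-0.765, 0.481, 0, 0.081, 1]
    - [-0.765, 0.481, 0, 0.081, 1]

```text
time_s: 22.15
ee_pos: [447.3, 22.4, 193.7]
ee_rot: [-180.0, -0.1, 8.8]
force: [0.6, 0.2, -0.4]
gripper_width: 91.3
gripper_force: 0.0
```

Call:
servo_tool:
  rows:
    - [0, 0, 0.1, 0, 1]
    - [0, 0, 0.25, 0, 1]
    - [0, 0, 0.4, 0, 1]
    - [0, 0, 0.52, 0, 1]
    - [0, 0, 0.62, 0, 1]
    - [0, 0, 0.7, 0, 1]
    - [0, 0, 0.76, 0, 1]
    - [0, 0, 0.8, 0, 1]
    - [0, 0, 0.8, 0, 1]
    - [0, 0, 0.8, 0, 1]

```text
time_s: 22.98
ee_pos: [446.2, 22.2, 33.3]
ee_rot: [-180.0, 0.0, 8.8]
force: [-0.4, -0.9, -0.4]
gripper_width: 91.4
gripper_force: 0.0
```

Call:
servo_tool:
  rows:
    - [0, 0, 0, 0, 0.4]
    - [0, 0, 0, 0, 0.4]
    - [0, 0, 0, 0, 0.4]
    - [0, 0, 0, 0, 0.4]
    - [0, 0, 0, 0, 0.4]
    - [0, 0, 0, 0, 0.4]
    - [0, 0, 0, 0, 0.4]
    - [0, 0, -0.02, 0, 0.4]
    - [0, 0, -0.06, 0, 0.4]
    - [0, 0, -0.14, 0, 0.4]
    - [0, 0, -0.25, 0, 0.4]
    - [0, 0, -0.37, 0, 0.4]
    - [0, 0, -0.5, 0, 0.4]
    - [0, 0, -0.62, 0, 0.4]
    - [0, 0, -0.72, 0, 0.4]
    - [0, 0, -0.8, 0, 0.4]
    - [0, 0, -0.8, 0, 0.4]
  force: 25

```text
time_s: 24.4
ee_pos: [447.6, 21.6, 197.1]
ee_rot: [179.9, -0.4, 8.8]
force: [0.1, 0.5, -2.5]
gripper_width: 51.8
gripper_force: 25.0
```

Call:
servo_tool:
  rows:
    - [0.03, 0.06, 0, 0.02, 0.4]
    - [0.09, 0.16, 0, 0.06, 0.4]
    - [0.15, 0.28, 0, 0.1, 0.4]
    - [0.21, 0.4, 0, 0.14, 0.4]
    - [0.28, 0.52, 0, 0.18, 0.4]
    - [0.35, 0.65, 0, 0.22, 0.4]
    - [0.42, 0.78, 0, 0.25, 0.4]
    - [0.46, 0.86, 0, 0.25, 0.4]
    - [0.482, 0.9, 0, 0.25, 0.4]
    - [0.482, 0.9, 0, 0.25, 0.4]
    - [0.482, 0.9, 0, 0.25, 0.4]
    - [0.482, 0.9, 0, 0.25, 0.4]

```text
time_s: 25.4
ee_pos: [567.2, -140.6, 192.9]
ee_rot: [-180.0, 0.1, -13.7]
force: [-0.1, -0.5, -2.4]
gripper_width: 51.2
gripper_force: 25.0
```

```bash
python3 - <<'E'
from h import *
s=state(); e=s['ee_pos']; print(s['time_s'],e,s['ee_rot'],s['gripper_width'])
i=vision.camera_info("wrist"); im=vision.grab_frame("wrist"); cv2.imwrite('pics/w13.png',im[:,:,::-1])
u,v=proj("wrist",(647,-160,3),i); print(u,v)
u,v=int(u),int(v)
c,P=blob("wrist",im,i,"green",(u-55,v-60,u+55,min(v+60,168)),3); print("green mat",c.min(0),c.max(0),rect(P))
E
```

```text
25.4 [ 567.18180867 -140.57490411  192.85361144] [-1.79976367e+02  1.14307798e-01 -1.36860321e+01] 51.223562178126706
261.60254291159436 106.17001348595932
green mat [218  65] [307 166] [ 634.8 -158.3  137.2  122.2  -13.6]
```

```bash
python3 - <<'E'
from h import *
i=vision.camera_info("wrist"); im=cv2.imread('pics/w13.png')[:,:,::-1].copy()
for vm in (144,148,152):
    c,P=blob("wrist",im,i,"green",(205,40,320,vm),3); print("green mat",c.min(0),c.max(0),rect(P))
E
```

```text
green mat [233  65] [289 144] [ 650.1 -159.9  107.    75.1  -13.7]
green mat [233  65] [289 148] [ 647.5 -159.3  112.5   75.1  -13.7]
green mat [233  65] [289 149] [ 647.  -158.9  114.1   75.   -13.2]
```

Call:
servo_tool:
  rows:
    - [0.1, 0, 0, 0, 0.4]
    - [0.22, 0, 0.05, 0, 0.4]
    - [0.34, 0, 0.15, 0, 0.4]
    - [0.4, -0.004, 0.27, 0, 0.4]
    - [0.41, -0.004, 0.4, 0, 0.4]
    - [0.41, -0.004, 0.53, 0, 0.4]
    - [0.41, -0.004, 0.66, 0, 0.4]
    - [0.41, -0.004, 0.78, 0, 0.4]
    - [0.41, -0.004, 0.88, 0, 0.4]
    - [0.41, -0.004, 0.94, 0, 0.4]
    - [0.41, -0.004, 0.96, 0, 0.4]
    - [0.41, -0.004, 0.96, 0, 0.4]
    - [0.41, -0.004, 0.96, 0, 0.4]

```text
time_s: 26.53
ee_pos: [649.0, -160.0, 2.8]
ee_rot: [180.0, -0.1, -13.7]
force: [0.3, 0.1, -2.0]
gripper_width: 51.6
gripper_force: 25.0
```

Call:
servo_tool:
  rows:
    - [0, 0, 0.03, 0, 0.4]
    - [0, 0, 0.06, 0, 0.4]
    - [0, 0, 0.08, 0, 0.4]
    - [0, 0, 0.095, 0, 0.4]
    - [0, 0, 0.105, 0, 0.4]
    - [0, 0, 0.11, 0, 0.4]
    - [0, 0, 0.11, 0, 0.4]

```text
time_s: 27.12
ee_pos: [648.0, -160.1, -20.9]
ee_rot: [180.0, 0.0, -13.7]
force: [-0.9, 0.6, -3.5]
gripper_width: 52.0
gripper_force: 25.0
```

Call:
servo_tool:
  rows:
    - [0, 0, 0.004, 0, 0.4]
    - [0, 0, 0.008, 0, 0.4]
    - [0, 0, 0.008, 0, 0.4]

```text
time_s: 27.37
ee_pos: [648.1, -160.1, -22.1]
ee_rot: [180.0, -0.0, -13.7]
force: [0.5, -0.5, -2.4]
gripper_width: 52.0
gripper_force: 25.0
```

Call:
servo_tool:
  rows:
    - [0, 0, 0.004, 0, 0.4]
    - [0, 0, 0.008, 0, 0.4]
    - [0, 0, 0.012, 0, 0.4]
    - [0, 0, 0.012, 0, 0.4]

```text
time_s: 27.7
ee_pos: [648.4, -160.2, -23.2]
ee_rot: [180.0, -0.1, -13.7]
force: [-2.3, 0.6, 4.2]
gripper_width: 52.0
gripper_force: 25.0
```

Call:
servo_tool:
  rows:
    - [0, 0, -0.005, 0, 0.6]
    - [0, 0, -0.005, 0, 0.9]
    - [0, 0, -0.005, 0, 0.9]
    - [0, 0, -0.005, 0, 0.9]
    - [0, 0, -0.005, 0, 0.9]
    - [0, 0, -0.005, 0, 0.9]
    - [0, 0, -0.04, 0, 0.9]
    - [0, 0, -0.1, 0, 1]
    - [0, 0, -0.2, 0, 1]
    - [0, 0, -0.4, 0, 1]
    - [0, 0, -0.6, 0, 1]
    - [0, 0, -0.8, 0, 1]
    - [0, 0, -1, 0, 1]
    - [0, 0, -1, 0, 1]
    - [-0.2, 0, -1, 0, 1]
    - [-0.4, 0, -1, 0, 1]
    - [-0.4, 0, -1, 0, 1]
    - [-0.4, 0, -1, 0, 1]
    - [-0.4, 0, -1, 0, 1]

```text
time_s: 29.28
ee_pos: [571.2, -141.4, 176.9]
ee_rot: [180.0, -0.2, -13.7]
force: [0.9, 0.4, 0.4]
gripper_width: 91.2
gripper_force: 0.0
```

```bash
python3 - <<'E'
from h import *
s=state(); e=s['ee_pos']; print(s['time_s'],e,s['ee_rot'])
i=vision.camera_info("wrist"); im=vision.grab_frame("wrist"); cv2.imwrite('pics/w14.png',im[:,:,::-1])
u,v=map(int,proj("wrist",(647,-160,45),i)); h=hsv(im)
print(u,v,h[v,u],[list(h[v-50+10*k,u]) for k in range(11)])
c,P=blob("wrist",im,i,"green",(u-60,v-70,u+60,v+70),3); print("all green @3",rect(P))
m=h[v-70:v+70,u-60:u+60]; g=m[(m[:,:,0]>50)&(m[:,:,0]<80)&(m[:,:,1]>120)][:,2]; print(np.histogram(g,10))
E
```

```text
29.2833 [ 571.2146977  -141.37779175  176.93681106] [179.99328668  -0.19173    -13.70418674]
261 109 [ 20 160 232] [[np.uint8(14), np.uint8(128), np.uint8(207)], [np.uint8(66), np.uint8(187), np.uint8(117)], [np.uint8(66), np.uint8(192), np.uint8(122)], [np.uint8(66), np.uint8(206), np.uint8(114)], [np.uint8(20), np.uint8(160), np.uint8(232)], [np.uint8(20), np.uint8(160), np.uint8(232)], [np.uint8(66), np.uint8(205), np.uint8(113)], [np.uint8(65), np.uint8(191), np.uint8(116)], [np.uint8(65), np.uint8(192), np.uint8(117)], [np.uint8(22), np.uint8(66), np.uint8(246)], [np.uint8(15), np.uint8(126), np.uint8(226)]]
all green @3 [ 646.7 -159.2  113.5   74.9  -13.5]
(array([  23,  126,   59,  103,   95,  213, 1969, 1058,  124,   11]), array([ 57. ,  65.6,  74.2,  82.8,  91.4, 100. , 108.6, 117.2, 125.8,
       134.4, 143. ]))
```

```bash
python3 - <<'E'
from h import *
i=vision.camera_info("wrist"); im=cv2.imread('pics/w14.png')[:,:,::-1].copy()
RANGES['gold']=((17,140,200),(24,200,255))
c,P=blob("wrist",im,i,"gold",(240,90,285,130),45); print("dot",c.min(0),c.max(0),cv2.minEnclosingCircle(P))
RANGES['tg']=((62,200,80),(70,255,140))
c,P=blob("wrist",im,i,"tg",(225,60,300,155),45); print("tin",rect(P))
E
```

```text
dot [253  97] [272 117] ((649.9105224609375, -162.22447204589844), 11.715479850769043)
tin [ 639.5 -141.1   94.6   38.6   17.8]
```

The green tin is about 4 mm off its mat centre, which is fine. Now the red tin.

Call:
servo_tool:
  rows:
    - [-0.15, -0.02, 0, -0.06, 1]
    - [-0.3, -0.04, 0, -0.13, 1]
    - [-0.45, -0.06, 0, -0.2, 1]
    - [-0.566, -0.067, 0, -0.27, 1]
    - [-0.566, -0.067, 0, -0.341, 1]
    - [-0.566, -0.067, 0, -0.341, 1]
    - [-0.566, -0.067, 0, -0.341, 1]
    - [-0.566, -0.067, 0, -0.341, 1]

```text
time_s: 30.0
ee_pos: [465.2, -101.8, 175.7]
ee_rot: [180.0, -0.1, 16.9]
force: [0.3, 0.1, 0.6]
gripper_width: 90.9
gripper_force: 0.0
```

Call:
servo_tool:
  rows:
    - [0, 0, 0.1, 0, 1]
    - [0, 0, 0.25, 0, 1]
    - [0, 0, 0.4, 0, 1]
    - [0, 0, 0.5, 0, 1]
    - [0, 0, 0.58, 0, 1]
    - [0, 0, 0.65, 0, 1]
    - [0, 0, 0.7, 0, 1]
    - [0, 0, 0.7, 0, 1]
    - [0, 0, 0.7, 0, 1]

```text
time_s: 30.75
ee_pos: [464.2, -101.6, 35.0]
ee_rot: [-180.0, 0.0, 16.9]
force: [0.3, 0.4, -0.3]
gripper_width: 91.3
gripper_force: 0.0
```

Call:
servo_tool:
  rows:
    - [0, 0, 0, 0, 0.4]
    - [0, 0, 0, 0, 0.4]
    - [0, 0, 0, 0, 0.4]
    - [0, 0, 0, 0, 0.4]
    - [0, 0, 0, 0, 0.4]
    - [0, 0, 0, 0, 0.4]
    - [0, 0, 0, 0, 0.4]
    - [0, 0, -0.02, 0, 0.4]
    - [0, 0, -0.06, 0, 0.4]
    - [0, 0, -0.14, 0, 0.4]
    - [0, 0, -0.25, 0, 0.4]
    - [0, 0, -0.37, 0, 0.4]
    - [0, 0, -0.5, 0, 0.4]
    - [0, 0, -0.62, 0, 0.4]
    - [0, 0, -0.72, 0, 0.4]
    - [0, 0, -0.8, 0, 0.4]
    - [0, 0, -0.8, 0, 0.4]
  force: 25

```text
time_s: 32.17
ee_pos: [465.7, -101.9, 199.2]
ee_rot: [179.8, -0.4, 17.0]
force: [0.5, 0.9, -2.1]
gripper_width: 51.9
gripper_force: 24.8
```

Call:
servo_tool:
  rows:
    - [0, -0.05, 0, 0, 0.4]
    - [0, -0.15, 0, 0, 0.4]
    - [0, -0.27, 0, 0, 0.4]
    - [0.01, -0.4, 0, 0, 0.4]
    - [0.01, -0.53, 0, 0, 0.4]
    - [0.015, -0.66, 0, 0, 0.4]
    - [0.015, -0.79, 0, 0, 0.4]

```text
time_s: 32.75
ee_pos: [418.1, 52.1, 193.7]
ee_rot: [-179.9, 0.2, 17.0]
force: [0.4, 0.7, -2.1]
gripper_width: 51.8
gripper_force: 24.8
```

Call:
servo_tool:
  rows:
    - [0, -0.13, 0, 0, 0.4]
    - [0, -0.26, 0, 0, 0.4]
    - [0, -0.39, 0, 0, 0.4]
    - [0.01, -0.52, 0, 0, 0.4]
    - [0.01, -0.65, 0, 0, 0.4]
    - [0.015, -0.78, 0, 0, 0.4]

```text
time_s: 33.25
ee_pos: [375.1, 201.6, 193.7]
ee_rot: [180.0, 0.2, 17.0]
force: [0.8, 0.5, -3.1]
gripper_width: 52.5
gripper_force: 24.8
```

Call:
servo_tool:
  rows:
    - [0, -0.13, 0, 0.03, 0.4]
    - [0, -0.26, 0, 0.07, 0.4]
    - [0, -0.39, 0, 0.11, 0.4]
    - [0.01, -0.5, 0, 0.14, 0.4]
    - [0.01, -0.6, 0, 0.17, 0.4]
    - [0.015, -0.66, 0, 0.183, 0.4]
    - [0.015, -0.66, 0, 0.183, 0.4]
    - [0.015, -0.66, 0, 0.183, 0.4]
    - [0.015, -0.66, 0, 0.183, 0.4]

```text
time_s: 34.0
ee_pos: [341.0, 326.8, 194.4]
ee_rot: [179.9, 0.1, 0.6]
force: [1.1, 0.5, -2.7]
gripper_width: 51.6
gripper_force: 24.8
```

```bash
python3 - <<'E'
from h import *
s=state(); e=s['ee_pos']; print(s['time_s'],e,s['ee_rot'],s['gripper_width'])
i=vision.camera_info("wrist"); im=vision.grab_frame("wrist"); cv2.imwrite('pics/w15.png',im[:,:,::-1])
print(proj("wrist",(423,329,3),i))
for vm in (140,145,150):
    c,P=blob("wrist",im,i,"red",(190,40,335,vm),3); print(c.min(0),c.max(0),rect(P))
E
```

```text
34.0 [341.0284751  326.77237169 194.38069026] [1.79871296e+02 9.93819659e-02 5.50376606e-01] 51.59922705270051
(np.float64(260.02035782100364), np.float64(106.27897518334207))
[232  67] [288 140] [4.271e+02 3.289e+02 9.930e+01 7.540e+01 3.000e-01]
[232  67] [288 145] [4.236e+02 3.289e+02 1.061e+02 7.550e+01 2.000e-01]
[232  67] [288 148] [4.216e+02 3.289e+02 1.102e+02 7.550e+01 2.000e-01]
```

Call:
servo_tool:
  rows:
    - [0.1, 0, 0, 0, 0.4]
    - [0.22, -0.005, 0.05, 0, 0.4]
    - [0.34, -0.01, 0.15, 0, 0.4]
    - [0.39, -0.01, 0.27, 0, 0.4]
    - [0.4, -0.01, 0.4, 0, 0.4]
    - [0.4, -0.01, 0.53, 0, 0.4]
    - [0.4, -0.01, 0.66, 0, 0.4]
    - [0.4, -0.01, 0.78, 0, 0.4]
    - [0.4, -0.01, 0.88, 0, 0.4]
    - [0.4, -0.01, 0.94, 0, 0.4]
    - [0.4, -0.01, 0.96, 0, 0.4]
    - [0.4, -0.01, 0.96, 0, 0.4]
    - [0.4, -0.01, 0.96, 0, 0.4]

```text
time_s: 35.13
ee_pos: [422.5, 330.4, 4.0]
ee_rot: [-180.0, -0.0, 0.5]
force: [0.6, -0.3, -2.6]
gripper_width: 52.1
gripper_force: 24.8
```

Call:
servo_tool:
  rows:
    - [0, 0, 0.03, 0, 0.4]
    - [0, 0, 0.06, 0, 0.4]
    - [0, 0, 0.08, 0, 0.4]
    - [0, 0, 0.095, 0, 0.4]
    - [0, 0, 0.105, 0, 0.4]
    - [0, 0, 0.11, 0, 0.4]
    - [0, 0, 0.11, 0, 0.4]

```text
time_s: 35.72
ee_pos: [421.7, 330.5, -18.8]
ee_rot: [180.0, 0.0, 0.5]
force: [0.3, -0.2, -1.8]
gripper_width: 52.4
gripper_force: 24.8
```

Call:
servo_tool:
  rows:
    - [0, 0, 0.004, 0, 0.4]
    - [0, 0, 0.008, 0, 0.4]
    - [0, 0, 0.008, 0, 0.4]

```text
time_s: 35.97
ee_pos: [421.9, 330.6, -20.2]
ee_rot: [180.0, -0.0, 0.5]
force: [-0.7, 0.6, -2.4]
gripper_width: 52.1
gripper_force: 24.8
```

Call:
servo_tool:
  rows:
    - [0, 0, 0.004, 0, 0.4]
    - [0, 0, 0.008, 0, 0.4]
    - [0, 0, 0.012, 0, 0.4]
    - [0, 0, 0.012, 0, 0.4]

```text
time_s: 36.3
ee_pos: [422.0, 330.7, -21.3]
ee_rot: [-180.0, -0.0, 0.5]
force: [-2.2, -1.1, 8.8]
gripper_width: 52.0
gripper_force: 24.8
```

Call:
servo_tool:
  rows:
    - [0, 0, -0.005, 0, 0.6]
    - [0, 0, -0.005, 0, 0.9]
    - [0, 0, -0.005, 0, 0.9]
    - [0, 0, -0.005, 0, 0.9]
    - [0, 0, -0.005, 0, 0.9]
    - [0, 0, -0.005, 0, 0.9]
    - [0, 0, -0.04, 0, 0.9]
    - [0, 0, -0.1, 0, 1]
    - [0, 0, -0.2, 0, 1]
    - [0, 0, -0.4, 0, 1]
    - [0, 0, -0.6, 0, 1]
    - [0, 0, -0.8, 0, 1]
    - [0, 0, -1, 0, 1]
    - [0, 0, -1, 0, 1]
    - [-0.2, 0, -1, 0, 1]
    - [-0.4, 0, -1, 0, 1]
    - [-0.4, 0, -1, 0, 1]
    - [-0.4, 0, -1, 0, 1]
    - [-0.4, 0, -1, 0, 1]

```text
time_s: 37.88
ee_pos: [342.4, 330.2, 177.9]
ee_rot: [-180.0, -0.1, 0.6]
force: [0.6, -0.1, 0.7]
gripper_width: 91.2
gripper_force: 0.0
```

```bash
python3 - <<'E'
from h import *
s=state(); e=s['ee_pos']; print(s['time_s'],e,s['ee_rot'])
i=vision.camera_info("wrist"); im=vision.grab_frame("wrist"); cv2.imwrite('pics/w16.png',im[:,:,::-1])
c,P=blob("wrist",im,i,"red",(180,30,340,185),3); print("mat",c.min(0),c.max(0),rect(P))
RANGES['gold']=((17,140,200),(24,200,255))
c,P=blob("wrist",im,i,"gold",(240,85,285,135),45); print("dot",c.min(0),c.max(0),cv2.minEnclosingCircle(P))
t=vision.grab_frame("top"); c=np.zeros((600,800,3),np.uint8)
c[:384,:400]=cv2.resize(im[:,:,::-1],(400,300))[:0] if 0 else 0
c[:300,:400]=cv2.resize(im[:,:,::-1],(400,300)); c[:300,400:]=cv2.resize(t[:,:,::-1],(400,300)); c[300:,:]=cv2.resize(t[120:270,130:400,::-1],(800,300)); cv2.imwrite('pics/c17.png',c)
E
```

```text
37.8833 [342.40581441 330.17840666 177.89480452] [-1.79956132e+02 -9.25308695e-02  5.53024676e-01]
mat [234  64] [291 151] [4.233e+02 3.293e+02 1.136e+02 7.420e+01 3.000e-01]
dot [254  98] [273 116] ((422.8273620605469, 328.73675537109375), 11.204782485961914)
```

View pics/c17.png

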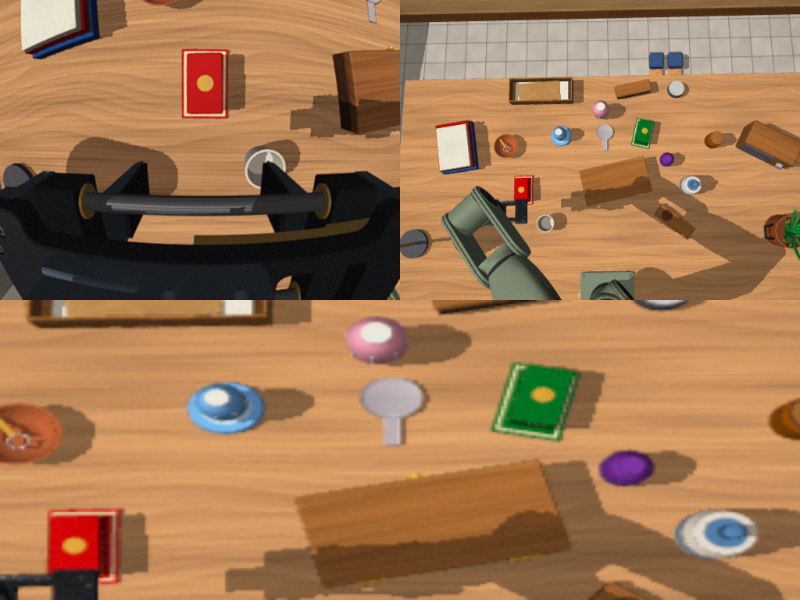

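The last view shows the red tin centred on its mat (dot at (205,83) in the wrist view), the lantern on its base at (225,405) and the green tin on its mat at (540,397). The lid is on the caddy at (725,530), the pink lantern is untouched at (377,338), and the arm is clear.

```bash
python3 -c "
from workcell import job_done; print(job_done())"
```

```text
the job is handed in; nothing more can be done
None
```

The job is handed in at about 38 s: the lid is seated on the caddy, the blue lantern stands on its base, both tins lie on their own mats within about 5 mm of centre by my measurements, and the pink lantern was left alone; the hand-in gave no pass or fail result.

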